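# Corner a machined block in the clamping fixture and click its hold-down shut

## Task

Take the aluminium block out of the carrier and lay it flat on the blue fixture, bores facing up and long side along the side fence, pushed square and flush into the fence corner; set it down gently and let go of it there before you turn the clamp. Then turn the red clamp knob clockwise until it clicks past its detent and the steel finger stays over the block. Leave the other blocks in the carrier and everything else on the bench where it is.

Things in the scene. Friction and masses are not known exactly. Their poses are not given: they have to be found in the camera images.
- block: bright aluminium block, 90 mm long, 44 wide, 32 thick, 0.34 kg, with a row of three dark bores (drawn only, 24 mm across) on one 90 x 44 face. Starts standing on end in one of the carrier's pockets. Origin: centre of the end it stands on; z along its length, y across its width, x is the way the bored face looks
- block_mid (a point): middle of the aluminium block (axes as the block's)
- bore_face (a point): middle of the block's bored face, 16 mm from the block's middle (axes as the block's)
- fixture: blue plate fixed to the bench, 220 mm (x, -100 to 120) by 170 (y), 12 thick, origin on its underside, x away from the robot, z up. It carries two steel fences and, at x 70, y 8 mm, the knob's post. Home for the block: either end on the back fence and a long side on the side fence, its middle then 45 mm in -x and 22 mm in -y from the corner
- corner (a point): inner corner of the fences, on the plate's top (x 30, y 30, z 12 mm in the fixture's frame, same axes)
- back_fence (a point): middle of the back fence's working face at its top edge; steel, 18 mm high over the plate, 12 thick, 100 long, runs along the fixture's y (from -50 to 50 mm), its working face at x = 30 mm looks to -x (towards the robot)
- side_fence (a point): middle of the side fence's working face at its top edge; steel, 18 mm high over the plate, 12 thick, 60 long, runs along the fixture's x (from -30 to 30 mm), its working face at y = 30 mm looks to -y
- clamp (a joint): angle of the red clamp knob, rad: 0 fully open, grows clockwise seen from above, 1.7 fully home against its stop. It takes up to about 0.2 N m; the crest of the detent is at about 1.28: let go before that it springs back or stays short, past it it snaps on by itself to 1.7 and stays
- knob_grip (a point): on the knob's axis at the height to grip, 84 mm above the bench. The grip is a red upright bar 44 mm long (along this point's x), 14 thick, its top 12 mm above this point; under it, 22 mm below this point, is the top of a disc 46 mm across
- finger_tip (a point): end of the steel hold-down finger that turns with the knob, 70 mm from its axis to the bar's -x, 18 mm wide, 8 thick. Its underside is 34 mm above the plate, 2 mm over a block lying flat. With the knob home it points to the fixture's -x, over the block
- carrier: fixed black carrier, 60 mm (x) by 186 mm (y), walls 46 mm high, three pockets in a row along y at -58, 0 and 58 mm, floor 6 mm thick; origin at the centre of its underside, z up. Each pocket holds one block standing on end (top 96 mm above the bench), with 14 mm between neighbours; the aluminium block's bores face the carrier's +x
- iron_block: black block of the same size standing in the carrier, origin and axes as the aluminium block's; to be left there
- brass_block: brass block of the same size standing in the carrier, origin and axes as the aluminium block's; to be left there
- jar: small amber jar, 54 mm across, 55 mm high, standing between carrier and fixture; origin at the centre of its underside
- deburrer: yellow-handled deburring tool about 150 mm long lying nearest the robot; origin near its middle, x along it
- ring_gauge: steel ring gauge, 64 mm across, 18 mm high, towards the back of the bench; origin at the centre of its underside
- spray_can: green can, 62 mm across, 170 mm high, at the left side of the bench; origin at the centre of its underside
- hammer: hammer about 240 mm long lying at the right side of the bench; x along it
- gauge_box: closed orange box 100 x 70 x 30 mm, towards the back of the bench; origin at the centre of its underside, z up
There are look-alikes about, which are no part of the job. Of the things like the block, leave any that is green or turquoise; of the rest the larger one is meant.

How it is judged (in metres and radians):
On the way, in this order (a step that is already met when the one before it is completed fails the run):
1. the aluminium block lies home in the fence corner, bores up, let go, with the clamp still open (x of block_mid in the frame of corner between -0.0475 and -0.043 m and y of block_mid in the frame of corner between -0.0245 and -0.02 m and angle between the z axis of block and the x axis of fixture, either way round below 0.035 rad and z of bore_face in the frame of corner between 0.029 and 0.035 m and linear speed of block below 0.02 m/s and value of joint clamp below 0.5 rad and contact force between the fingers and block below 0.1 N), for 0.2 s.
2. the knob has clicked past its detent (value of joint clamp above 1.55 rad), for 0.1 s.
At the end, for the whole second after the job is handed in: The aluminium block lies at rest on the fixture with its bores up, its end within about 2 mm of the back fence, its long side within about 2 mm of the side fence and square to them within 2 degrees, and the clamp knob rests past its detent (above 1.55 rad) (x of block_mid in the frame of corner between -0.0475 and -0.043 m and y of block_mid in the frame of corner between -0.0245 and -0.02 m and angle between the z axis of block and the x axis of fixture, either way round below 0.035 rad and z of bore_face in the frame of corner between 0.029 and 0.035 m and linear speed of block below 0.02 m/s and value of joint clamp above 1.55 rad); the robot touches nothing.
It fails at once if the block is banged on the fixture (over 80 N) (contact force between block and fixture above 80 N).
It fails at once if another block, or any other thing on the bench, is moved by more than 2 to 3 cm (distance of any of iron_block, brass_block from where it was at the start of the episode above 0.02 m or distance of any of jar, deburrer, ring_gauge, spray_can, hammer, gauge_box from where it was at the start of the episode above 0.03 m).
It also fails if it takes over 72 s, if anything falls off the work surface, if the arm or the gripper's body presses on something with over 40 N, if the wrist force passes 120 N, or if a joint passes its speed limit or range.

## Robot

A 7-joint arm with a two-finger parallel gripper is mounted at the origin on the work surface. World frame = base frame: x ahead of the robot, y to its left, z up, the work surface at z = 0. Lengths are in mm, angles in rad, forces in N, time in s.
With the tool pointing down it reaches from about 425 to 1025 mm from the base axis. Payload 9.4 kg.
Tool frame: the origin (TCP) lies at the very end of the fingers, on their centre line; the grasp point (between the pads) lies 19 mm behind it; z points along the fingers, y is the line along which they close (so a half turn about z gives the same grasp; the last joint's range is limited). The gripper opens to 93 mm and grips with 3 to 60 N. Pads are 15 mm wide; open, the fingers measure 128 mm over their backs; the gripper's body (75 mm by 188 mm) begins 65 mm behind the grasp point.
Start: joints at [-1.32, 0.599, -0.003, 1.599, 0.002, 0.943, -0.08], TCP at [233.426, 686.394, 218.618] pointing down, gripper open.
Joint ranges: [-2.57, 2.57], [-0.35, 1.97], [-1.29, 1.29], [0.11, 2.56], [-1.05, 4.19], [0.11, 1.86], [-2.63, 2.63]. Speed limits (rad/s): [2.22, 2.22, 3.01, 3.01, 3.14, 3.14, 3.14].

## Interface

Orientations are given as a 3x3 rotation matrix whose columns are the frame's x, y, z axes.
In Python, from cell import arm, eyes gives the robot as it stands.
- The arm moves only by the tool carry_out, never from a script. Its argument "increments" is text: rows parted by semicolons, each of 4 numbers parted by spaces: the shift along the tool's x, y, z in m, then the turn about the tool's z in degrees. In form: x y z twist; .... A call has 1 to 8 rows; each row shifts and turns the commanded pose from where the row before left it, along the tool's axes as they then stand; what a row does not reach is not made up. A row lasts 1/10 s, in which the tool goes at most 50 mm and 8.59 degrees, less where a joint would pass 70% of its speed; a pose out of reach is approached as far as the arm can. A call with a gripper value outside its range is refused whole. "fingers" is the opening, from 0 (shut) to 1 (fully open), set as the call begins (left out, the last holds). The fingers move at their own pace and stop on an object; "force" is the grip in N (left out, the last holds). Time passes only in rows, so rows that do not move let the fingers close. It gives the time, the measured TCP pose, the force, the opening and the grip force at its end, in the units of the state.
- arm.get_obs(): the state, without advancing time (a new reading comes with each control period).
- eyes.read_camera(name): name is "side" or "top"; returns a dict with "frame" (480x640x3 uint8, red, green, blue), "fx", "fy", "cx", "cy" (pixels), "origin" and "attitude" of the camera in the world. Camera axes: x right, y down, z forward; pixel columns grow to the right and rows downward; lengths in mm; the calibration is good to about 2 mm. A picture is of the moment at which its call begins. There is no depth.
- arm.finish_job(): hands the job in; it is judged then, once.
The state is a dict: "time_s": time; "joint_positions": joint angles; "qvel": joint speeds; "joint_efforts": joint torques, N m; "tool_pos": TCP position; "tool_rot": TCP orientation; "force": force on the tool from outside, world axes, zero at the start; "wrist_torque": the same for the moment, N m; "width": opening from 0.0 (shut) to 1.0 (fully open); "grip_force": force on a finger pad.
Only numpy, scipy, OpenCV 4.12 (cv2) and the standard library are available. Lean on these libraries where they do the work, as an engineer would, in place of code of your own. Each camera call takes 0.05 s, during which the arm holds its last target. There are 200 camera calls.

## Working session

There is one attempt and no reset: what is moved stays moved. The work goes in short steps, Python scripts to look and compute and a tool call to move; the robot and the scene stay as the last step left them, time stands still between calls to the robot, and variables do not carry over. Pictures are saved under pics/ and viewed, at most 11 in all, crops included, and the job is handed in when it is done.

Besides the shell and the picture viewer there is one more tool, called after ">>>" as name(argument=value, ...) on one line, values as JSON. carry_out: Moves the arm, as the interface text tells. Its arguments: {"type":"object","properties":{"increments":{"type":"string"},"fingers":{"type":"number"},"force":{"type":"number"}},"required":["increments"]}

```bash
mkdir -p pics; ls; python3 - <<'E'
from cell import arm, eyes
import cv2, numpy as np
for n in ("top","side"):
    d=eyes.read_camera(n); cv2.imwrite(f"pics/{n}0.png",d["frame"][:,:,::-1])
    print(n,d["fx"],d["fy"],d["cx"],d["cy"],np.round(d["origin"],1),np.round(d["attitude"],4).tolist())
o=arm.get_obs(); print(o["time_s"],o["tool_pos"],np.round(o["tool_rot"],3).tolist(),o["width"])
E
```

```text
pics
top 555.2156461169618 555.2156461169618 319.90829147256557 231.05382779449488 [ 458.9   11.  1442. ] [[0.0111, -0.9969, 0.0776], [-0.9999, -0.0107, 0.0057], [-0.0048, -0.0776, -0.997]]
side 492.2070588462686 492.2070588462686 330.5906110158675 237.25900881631912 [ 440.2 -869.   786.2] [[0.994, -0.0781, 0.0767], [-0.1084, -0.6034, 0.7901], [-0.0154, -0.7936, -0.6082]]
0.1 [233.29865684 685.97444785 217.83015038] [[-0.947, 0.322, -0.0], [0.322, 0.947, -0.001], [-0.0, -0.001, -1.0]] 1.0033646691513365
```

View pics/top0.png

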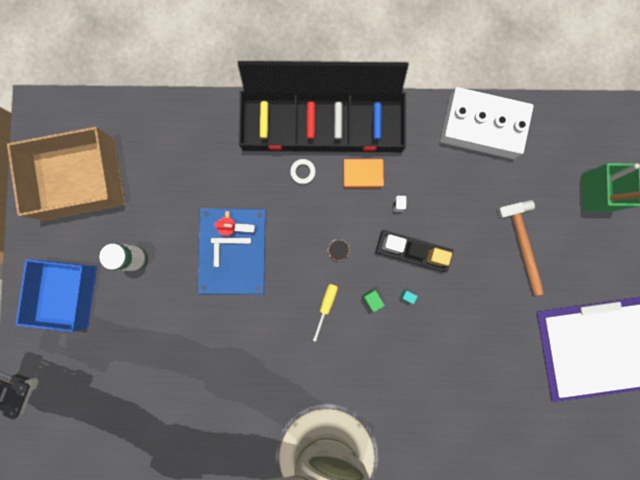

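View pics/side0.png

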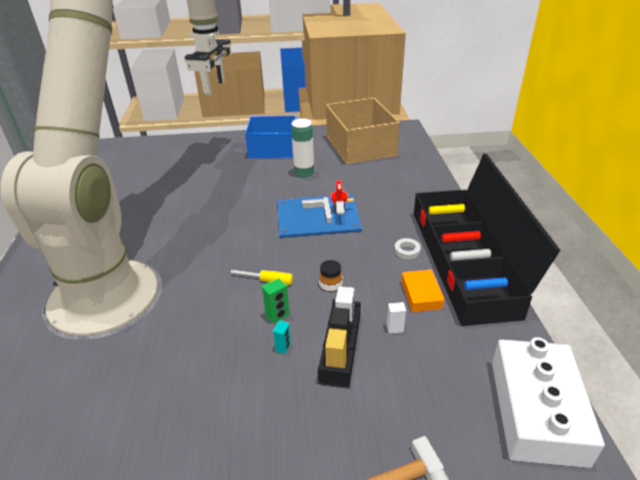

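The top view shows the aluminium block in the left pocket of the carrier at about (396,244), with iron in the middle and brass at (440,257). The fixture is at (199–265, 208–294), its fences form an L with the corner near (217,241), and the knob is at about (226,226) with its finger pointing right. The side view agrees: the aluminium block is at (345,297) and a small white look-alike stands at (396,318).

```bash
cat > h.py <<'E'
import cv2, numpy as np
from cell import arm, eyes
def cast(d,uv,z):
    uv=np.atleast_2d(uv).astype(float)
    r=np.c_[(uv[:,0]-d["cx"])/d["fx"],(uv[:,1]-d["cy"])/d["fy"],np.ones(len(uv))]@np.array(d["attitude"]).T
    o=np.array(d["origin"]); return (o+r*((z-o[2])/r[:,2])[:,None])[:,:2]
def big(mask,box):
    u0,v0,u1,v1=box; m=np.zeros(mask.shape,np.uint8); m[v0:v1,u0:u1]=mask[v0:v1,u0:u1]*255
    cs,_=cv2.findContours(m,cv2.RETR_EXTERNAL,cv2.CHAIN_APPROX_NONE); return max(cs,key=cv2.contourArea)[:,0,:]
def rect(d,mask,box,z):
    p=cast(d,big(mask,box),z).astype(np.float32); (c,s,a)=cv2.minAreaRect(p); return np.round(c,1),np.round(s,1),round(a,1)
E
python3 - <<'E'
from h import *
d=eyes.read_camera("top"); f=d["frame"]; hsv=cv2.cvtColor(f,cv2.COLOR_RGB2HSV); H,S,V=cv2.split(hsv)
print("fixture",rect(d,(H>95)&(H<130)&(S>120),(185,195,280,305),12))
al=(S<50)&(V>140)
print("al",rect(d,al,(380,228,412,256),96))
print("brass",rect(d,(S>100)&(V>120),(420,240,460,270),96))
print("carrier",rect(d,V<45,(365,222,465,280),30))
w=(S<60)&(V>140)
print("fences",rect(d,w,(205,236,255,272),30), np.round(cast(d,big(w,(205,236,255,272))[[0]],30)))
print("knob",rect(d,(S>140)&(V>120)&((H<8)|(H>172)),(205,205,245,240),96))
print("finger",rect(d,w,(228,218,262,236),54))
print("jar",rect(d,(V<60),(320,235,355,268),55)); 
c=cv2.resize(f[195:305,190:460],None,fx=2.9,fy=2.9,interpolation=cv2.INTER_CUBIC); cv2.imwrite("pics/crop.png",c[:,:,::-1])
E
```

```text
fixture (array([516.8, 246.4]), array([217.7, 169.8]), 0.2)
al (array([ 536.4, -164.3]), array([47.5, 35.9]), 74.1)
brass (array([ 505.5, -274.6]), array([47.3, 36. ]), 75.6)
carrier (array([ 513.8, -213. ]), array([56.1, 31.7]), 37.0)
fences (array([513. , 246.4]), array([71.3, 99.7]), 0.6) [[548. 297.]]
knob (array([572.3, 252.3]), array([41.7, 43.9]), 1.3)
finger (array([573.4, 209. ]), array([50.1, 20.9]), 85.8)Traceback (most recent call last):
  File "<stdin>", line 12, in <module>
  File "h.py", line 11, in rect
    p=cast(d,big(mask,box),z).astype(np.float32); (c,s,a)=cv2.minAreaRect(p); return np.round(c,1),np.round(s,1),round(a,1)
             ~~~^^^^^^^^^^
  File "h.py", line 9, in big
    cs,_=cv2.findContours(m,cv2.RETR_EXTERNAL,cv2.CHAIN_APPROX_NONE); return max(cs,key=cv2.contourArea)[:,0,:]
                                                                             ~~~^^^^^^^^^^^^^^^^^^^^^^^^
ValueError: max() iterable argument is empty
```

```bash
cat >> h.py <<'E'
def plan(x,y,z,ang,o=None,vmax=40,wmax=7.5):
    """rows in the tool's axes to bring the TCP to x y z with tool y at ang deg (nearest turn; tool down)"""
    o=o or arm.get_obs(); R=np.array(o["tool_rot"]); p=np.array(o["tool_pos"],float)
    a0=np.degrees(np.arctan2(R[1,1],R[0,1])); D=np.array([x,y,z])-p; t=-((ang-a0+180)%360-180)
    n=max(1,int(np.ceil(max(np.linalg.norm(D)/vmax,abs(t)/wmax)))); rows=[]
    for k in range(n):
        a=np.radians(a0-t*k/n); ty=np.array([np.cos(a),np.sin(a),0]); tx=np.cross(ty,[0,0,-1.])
        s=D/n; rows.append("%.4f %.4f %.4f %.2f"%(s@tx/1e3,s@ty/1e3,-s[2]/1e3,t/n))
    print("at",np.round(p,1),round(a0,1),"turn",round(t,1),"rows",n)
    for i in range(0,n,8): print("; ".join(rows[i:i+8]))
E
python3 - <<'E'
from h import *
d=eyes.read_camera("top"); f=d["frame"]
c=cv2.resize(f[195:305,190:460],None,fx=2.9,fy=2.9,interpolation=cv2.INTER_CUBIC); cv2.imwrite("pics/crop.png",c[:,:,::-1])
print("can top",cast(d,[115,257],170),"jar",cast(d,[339,250],55))
plan(537,-165,220,-15.7)
E
```

```text
can top [[493.2043587 487.5329925]] jar [[519.91472378 -29.36223888]]
at [233.3 686.1 218.1] 71.2 turn 86.9 rows 23
-0.0244 -0.0308 -0.0001 3.78; -0.0264 -0.0291 -0.0001 3.78; -0.0283 -0.0273 -0.0001 3.78; -0.0300 -0.0254 -0.0001 3.78; -0.0316 -0.0234 -0.0001 3.78; -0.0331 -0.0212 -0.0001 3.78; -0.0344 -0.0190 -0.0001 3.78; -0.0356 -0.0167 -0.0001 3.78
-0.0366 -0.0143 -0.0001 3.78; -0.0375 -0.0119 -0.0001 3.78; -0.0382 -0.0094 -0.0001 3.78; -0.0387 -0.0068 -0.0001 3.78; -0.0391 -0.0043 -0.0001 3.78; -0.0393 -0.0017 -0.0001 3.78; -0.0393 0.0009 -0.0001 3.78; -0.0391 0.0035 -0.0001 3.78
-0.0388 0.0061 -0.0001 3.78; -0.0383 0.0086 -0.0001 3.78; -0.0377 0.0111 -0.0001 3.78; -0.0369 0.0136 -0.0001 3.78; -0.0359 0.0160 -0.0001 3.78; -0.0348 0.0183 -0.0001 3.78; -0.0335 0.0206 -0.0001 3.78
```

View pics/crop.png

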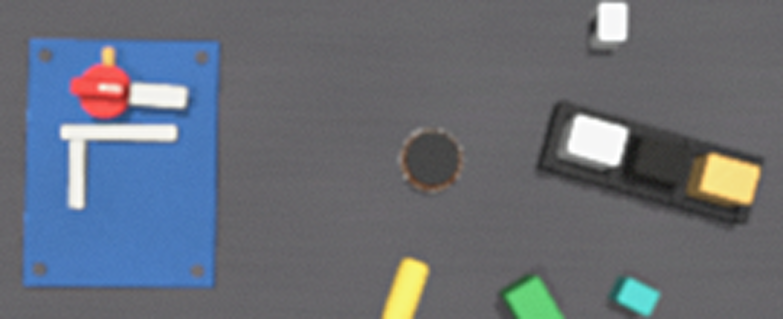

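The crop shows the knob at (103,92) with its finger pointing right towards (188,97), almost along the fixture's −y, and the fence corner near (80,140). Aluminium is at (598,140), and the black block sits between it and the brass.

>>> carry_out(increments="-0.0244 -0.0308 0 3.8; -0.0264 -0.0291 0 3.8; -0.0283 -0.0273 0 3.8; -0.0300 -0.0254 0 3.8; -0.0316 -0.0234 0 3.8; -0.0331 -0.0212 0 3.8; -0.0344 -0.0190 0 3.8; -0.0356 -0.0167 0 3.8", fingers=1)

```text
time_s: 1.0
tool_pos: [339.0, 388.6, 218.7]
tool_rot: [[-0.652, 0.758, 0.0], [0.758, 0.652, 0.0], [0.0, 0.0, -1.0]]
force: [0.7, -0.1, -0.3]
width: 1.002
grip_force: 0.0
```

>>> carry_out(increments="-0.0366 -0.0143 0 3.8; -0.0375 -0.0119 0 3.8; -0.0382 -0.0094 0 3.8; -0.0387 -0.0068 0 3.8; -0.0391 -0.0043 0 3.8; -0.0393 -0.0017 0 3.8; -0.0393 0.0009 0 3.8; -0.0391 0.0035 0 3.8")

```text
time_s: 1.8
tool_pos: [443.5, 91.9, 218.8]
tool_rot: [[-0.178, 0.984, 0.0], [0.984, 0.178, 0.0], [0.0, 0.001, -1.0]]
force: [0.4, -0.4, 0.1]
width: 1.0
grip_force: 0.0
```

>>> carry_out(increments="-0.0388 0.0061 0 3.8; -0.0383 0.0086 0 3.8; -0.0377 0.0111 0 3.8; -0.0369 0.0136 0 3.8; -0.0359 0.0160 0 3.8; -0.0348 0.0183 0 3.8; -0.0335 0.0206 0 3.8; 0 0 0 0")

```text
time_s: 2.6
tool_pos: [534.8, -171.7, 219.0]
tool_rot: [[0.286, 0.958, 0.002], [0.958, -0.286, -0.003], [-0.003, 0.003, -1.0]]
force: [-0.5, -0.1, 1.5]
width: 0.999
grip_force: 0.0
```

```bash
python3 - <<'E'
from h import *
plan(537,-164.5,63,-15.7)
print(arm.get_obs()["joint_positions"],arm.get_obs()["force"])
E
```

```text
at [ 534.8 -171.7  219. ] -16.6 turn -0.9 rows 4
0.0019 0.0000 0.0390 -0.23; 0.0019 0.0000 0.0390 -0.23; 0.0019 0.0000 0.0390 -0.23; 0.0019 0.0000 0.0390 -0.23
[-0.1386229   0.43636174  0.49019834  2.00046323 -0.28651726  0.76892412
  0.22998455] [-0.46529497 -0.12697451  1.48016378]
```

>>> carry_out(increments="0.002 0 0.04 -0.9; 0.002 0 0.04 0; 0.002 0 0.04 0; 0.0015 0 0.0355 0; 0 0 0 0; 0 0 0 0")

```text
time_s: 3.2
tool_pos: [535.5, -158.9, 63.4]
tool_rot: [[0.263, 0.965, -0.001], [0.965, -0.263, 0.0], [0.0, -0.001, -1.0]]
force: [1.1, -0.0, 0.0]
width: 1.0
grip_force: 0.0
```

>>> carry_out(increments="0 0 0 0; 0 0 0 0; 0 0 0 0; 0 0 0 0; 0 0 0 0; 0 0 0 0; 0 0 0 0; 0 0 0 0", fingers=0.25, force=25)

```text
time_s: 4.0
tool_pos: [535.8, -159.1, 63.1]
tool_rot: [[0.264, 0.965, -0.0], [0.965, -0.264, -0.0], [-0.0, -0.0, -1.0]]
force: [0.1, 0.3, -0.4]
width: 0.363
grip_force: 0.0
```

>>> carry_out(increments="-0.005 0 0 0; 0 0 0 0; 0 0 0 0; 0 0 0 0; 0 0 0 0", fingers=0.0, force=25)

```text
time_s: 4.5
tool_pos: [535.3, -162.2, 63.4]
tool_rot: [[0.262, 0.965, 0.001], [0.965, -0.262, 0.002], [0.002, 0.0, -1.0]]
force: [2.4, 7.1, 4.8]
width: 0.345
grip_force: 25.0
```

>>> carry_out(increments="0 0 -0.01 0; 0 0 -0.02 0; 0 0 -0.03 0; 0 0 -0.03 0; 0 0 -0.02 0; 0 0 0 0; 0 0 0 0")

```text
time_s: 5.2
tool_pos: [534.2, -163.8, 172.7]
tool_rot: [[0.263, 0.965, -0.0], [0.965, -0.263, 0.0], [0.0, -0.0, -1.0]]
force: [0.3, -0.2, -3.5]
width: 0.345
grip_force: 25.0
```

```bash
python3 - <<'E'
from h import *
print(arm.get_obs()["width"])
plan(515,234.4,172,0.3,vmax=35)
E
```

```text
0.3452117563687618
at [ 534.2 -163.8  172.7] -15.3 turn -15.6 rows 12
0.0316 -0.0103 0.0001 -1.30; 0.0318 -0.0096 0.0001 -1.30; 0.0320 -0.0088 0.0001 -1.30; 0.0322 -0.0081 0.0001 -1.30; 0.0324 -0.0074 0.0001 -1.30; 0.0325 -0.0066 0.0001 -1.30; 0.0327 -0.0059 0.0001 -1.30; 0.0328 -0.0052 0.0001 -1.30
0.0329 -0.0044 0.0001 -1.30; 0.0330 -0.0037 0.0001 -1.30; 0.0331 -0.0029 0.0001 -1.30; 0.0331 -0.0022 0.0001 -1.30
```

>>> carry_out(increments="0.0316 -0.0103 0 -1.3; 0.0318 -0.0096 0 -1.3; 0.0320 -0.0088 0 -1.3; 0.0322 -0.0081 0 -1.3; 0.0324 -0.0074 0 -1.3; 0.0325 -0.0066 0 -1.3; 0.0327 -0.0059 0 -1.3; 0.0328 -0.0052 0 -1.3")

```text
time_s: 6.0
tool_pos: [520.6, 102.4, 171.4]
tool_rot: [[0.084, 0.996, -0.003], [0.996, -0.084, -0.001], [-0.001, -0.002, -1.0]]
force: [0.3, -0.1, -4.0]
width: 0.342
grip_force: 25.0
```

>>> carry_out(increments="0.0329 -0.0044 0 -1.3; 0.0330 -0.0037 0 -1.3; 0.0331 -0.0029 0 -1.3; 0.0331 -0.0022 0 -1.3; 0 0 0 0; 0 0 0 0; 0 0 0 0")

```text
time_s: 6.7
tool_pos: [514.8, 232.6, 172.1]
tool_rot: [[-0.004, 1.0, -0.002], [1.0, 0.004, -0.002], [-0.002, -0.002, -1.0]]
force: [0.1, -0.0, -2.2]
width: 0.345
grip_force: 25.0
```

```bash
python3 - <<'E'
from h import *
d=eyes.read_camera("side"); cv2.imwrite("pics/s1.png",cv2.resize(d["frame"][130:260,240:400],None,fx=4,fy=4)[:,:,::-1])
plan(515,234.4,75,0.3,vmax=30)
E
```

```text
at [515.1 232.5 172.4] 0.2 turn -0.1 rows 4
0.0005 -0.0000 0.0244 -0.02; 0.0005 -0.0000 0.0244 -0.02; 0.0005 -0.0000 0.0244 -0.02; 0.0005 -0.0000 0.0244 -0.02
```

View pics/s1.png

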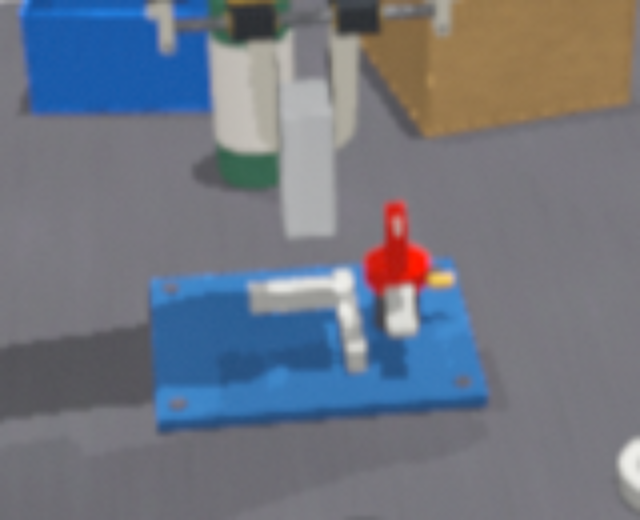

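The block hangs upright in the fingers at (310,160) in the crop, above the plate and to the left of the knob at (397,265). The open area in front of the fences is clear.

>>> carry_out(increments="0 0 0.03 0; 0 0 0.03 0; 0 0 0.02 0; 0 0 0.01 0; 0 0 0.004 0; 0 0 0.002 0; 0 0 0 0; 0 0 0 0")

```text
time_s: 7.55
tool_pos: [515.7, 234.3, 77.9]
tool_rot: [[-0.006, 1.0, 0.001], [1.0, 0.006, 0.001], [0.001, 0.001, -1.0]]
force: [-0.0, -0.2, -2.9]
width: 0.342
grip_force: 25.0
```

>>> carry_out(increments="0 0 0.001 0; 0 0 0.001 0; 0 0 0.001 0; 0 0 0.001 0; 0 0 0.001 0; 0 0 0 0")

```text
time_s: 8.15
tool_pos: [515.2, 234.0, 72.0]
tool_rot: [[-0.006, 1.0, -0.0], [1.0, 0.006, -0.0], [-0.0, -0.0, -1.0]]
force: [0.3, 0.4, -3.6]
width: 0.34
grip_force: 25.0
```

>>> carry_out(increments="0 0 0.001 0; 0 0 0.001 0; 0 0 0.0005 0; 0 0 0 0; 0 0 0 0")

```text
time_s: 8.65
tool_pos: [515.3, 234.1, 69.6]
tool_rot: [[-0.006, 1.0, 0.0], [1.0, 0.006, -0.0], [-0.0, 0.0, -1.0]]
force: [0.5, -0.5, -3.0]
width: 0.342
grip_force: 25.0
```

>>> carry_out(increments="0 0 0.0005 0; 0 0 0.0005 0; 0 0 0 0; 0 0 0 0")

```text
time_s: 9.05
tool_pos: [515.4, 234.2, 69.3]
tool_rot: [[-0.006, 1.0, 0.0], [1.0, 0.006, 0.001], [0.001, 0.0, -1.0]]
force: [-1.1, 0.6, 6.5]
width: 0.342
grip_force: 25.0
```

>>> carry_out(increments="0 0 0 0; 0 0 0 0; 0 0 0 0; 0 0 0 0; 0 0 0 0", fingers=0.8)

```text
time_s: 9.55
tool_pos: [515.3, 234.1, 68.6]
tool_rot: [[-0.006, 1.0, 0.0], [1.0, 0.006, -0.0], [-0.0, 0.0, -1.0]]
force: [-0.2, 0.3, -0.7]
width: 0.721
grip_force: 0.0
```

>>> carry_out(increments="0 0 -0.01 0; 0 0 -0.025 0; 0 0 -0.025 -3; 0 0 0 -8; 0 0 0 -8; 0 0 0 -8; 0 0 0 -8; 0 0 0 -8")

```text
time_s: 10.35
tool_pos: [515.4, 234.0, 129.4]
tool_rot: [[-0.69, 0.724, 0.001], [0.724, 0.69, -0.0], [-0.001, 0.0, -1.0]]
force: [-0.5, 0.3, -0.3]
width: 0.801
grip_force: 0.0
```

>>> carry_out(increments="0 0 0 -8; 0 0 0 -8; 0 0 0 -8; 0 0 0 -8; 0 0 0 -8; 0 0 0 -7; 0 0 0 0; 0 0 0 0", fingers=0.8)

```text
time_s: 11.15
tool_pos: [515.5, 233.8, 129.1]
tool_rot: [[-1.0, -0.002, 0.0], [-0.002, 1.0, -0.0], [-0.0, -0.0, -1.0]]
force: [0.4, -0.1, -0.3]
width: 0.801
grip_force: 0.0
```

```bash
python3 - <<'E'
from h import *
print(arm.get_obs()["joint_positions"])
plan(515.4,234.2,70,90.3)
d=eyes.read_camera("side"); cv2.imwrite("pics/s2.png",cv2.resize(d["frame"][130:260,240:400],None,fx=4,fy=4)[:,:,::-1])
E
```

```text
[-0.46288043  0.53011262 -0.09074759  2.04409292  0.08545652  0.57049139
  0.95917684]
at [515.5 233.8 129.1] 90.1 turn -0.2 rows 2
0.0000 0.0002 0.0295 -0.11; 0.0000 0.0002 0.0295 -0.11
```

View pics/s2.png

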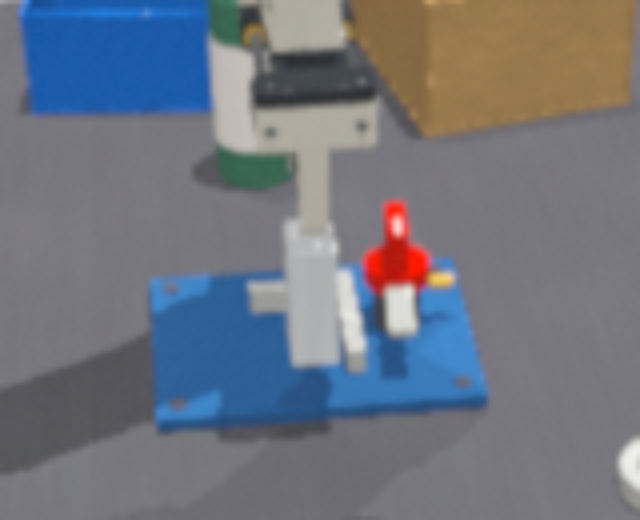

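The block stands upright on the plate at (312,295) in the crop, clear of the back fence. The turned gripper is above it, so I'll grip it lightly across its width near the top and tip it over in an arc.

>>> carry_out(increments="0 0 0.025 0; 0 0 0.02 0; 0 0 0.01 0; 0 0 0.0005 0; 0 0 0 0; 0 0 0 0")

```text
time_s: 11.8
tool_pos: [515.7, 234.4, 73.9]
tool_rot: [[-1.0, -0.005, 0.001], [-0.005, 1.0, 0.0], [-0.001, 0.0, -1.0]]
force: [-0.2, 0.4, 0.3]
width: 0.803
grip_force: 0.0
```

>>> carry_out(increments="0 0 0 0; 0 0 0 0; 0 0 0 0; 0 0 0 0; 0 0 0 0; 0 0 0 0", fingers=0.3, force=8)

```text
time_s: 12.4
tool_pos: [515.4, 234.1, 73.3]
tool_rot: [[-1.0, -0.006, 0.0], [-0.006, 1.0, 0.0], [-0.0, 0.0, -1.0]]
force: [-0.5, 0.3, 3.1]
width: 0.472
grip_force: 8.0
```

```bash
python3 - <<'E'
import numpy as np
from cell import arm
o=arm.get_obs(); print(o["tool_pos"],o["width"],o["grip_force"],o["force"])
t=np.linspace(0,np.pi/2,33); x=16*np.cos(t)-75*np.sin(t); z=16*np.sin(t)+75*np.cos(t)
r=["%.4f 0 %.4f 0"%(a,b) for a,b in zip(-np.diff(x)/1e3,-np.diff(z)/1e3)]
for i in range(0,32,8): print("; ".join(r[i:i+8]))
E
```

```text
[515.35158653 234.13040821  73.25836805] 0.47217902569145204 7.995797395706177 [-0.4894544   0.26476727  3.06039993]
0.0037 0 -0.0007 0; 0.0037 0 -0.0005 0; 0.0037 0 -0.0003 0; 0.0038 0 -0.0001 0; 0.0038 0 0.0000 0; 0.0038 0 0.0002 0; 0.0037 0 0.0004 0; 0.0037 0 0.0006 0
0.0037 0 0.0008 0; 0.0036 0 0.0010 0; 0.0036 0 0.0011 0; 0.0035 0 0.0013 0; 0.0035 0 0.0015 0; 0.0034 0 0.0016 0; 0.0033 0 0.0018 0; 0.0032 0 0.0020 0
0.0031 0 0.0021 0; 0.0030 0 0.0023 0; 0.0029 0 0.0024 0; 0.0028 0 0.0026 0; 0.0026 0 0.0027 0; 0.0025 0 0.0028 0; 0.0024 0 0.0029 0; 0.0022 0 0.0030 0
0.0021 0 0.0032 0; 0.0019 0 0.0032 0; 0.0017 0 0.0033 0; 0.0016 0 0.0034 0; 0.0014 0 0.0035 0; 0.0012 0 0.0036 0; 0.0011 0 0.0036 0; 0.0009 0 0.0037 0
```

>>> carry_out(increments="0.0037 0 0 0; 0.0037 0 -0.0003 0; 0.0037 0 -0.0003 0; 0.0038 0 -0.0001 0; 0.0038 0 0 0; 0.0038 0 0.0002 0; 0.0037 0 0.0004 0; 0.0037 0 0.0006 0")

```text
time_s: 13.2
tool_pos: [484.9, 234.0, 72.5]
tool_rot: [[-1.0, -0.006, -0.0], [-0.006, 1.0, 0.0], [0.0, 0.0, -1.0]]
force: [1.1, 0.7, 0.4]
width: 0.471
grip_force: 8.0
```

```bash
python3 - <<'E'
from h import *
o=arm.get_obs(); print(o["tool_pos"],o["width"],o["grip_force"],o["force"])
d=eyes.read_camera("side"); cv2.imwrite("pics/s3.png",cv2.resize(d["frame"][130:260,240:400],None,fx=4,fy=4)[:,:,::-1])
E
```

```text
[484.88441651 234.04254169  72.51358818] 0.47102266263965875 7.999879941344261 [1.11667734 0.68629068 0.35493903]
```

View pics/s3.png

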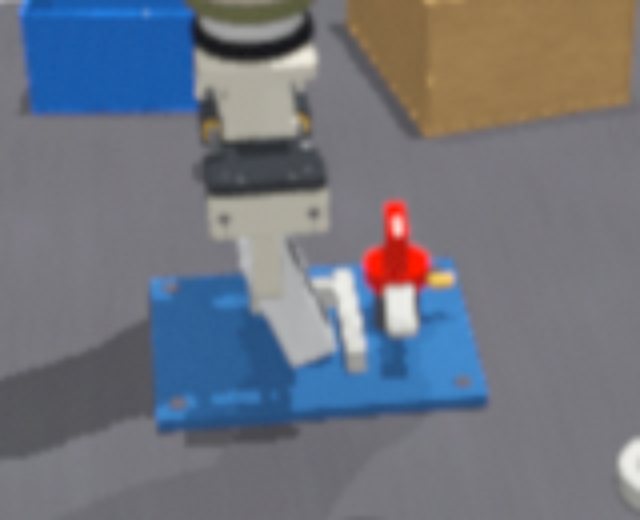

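The block has tipped about 24° about its lower near edge, near (298,360) in the crop. Its bores face the back fence and the grip holds at (265,300), so I'll continue the arc.

>>> carry_out(increments="0.0037 0 0.0008 0; 0.0036 0 0.0010 0; 0.0036 0 0.0011 0; 0.0035 0 0.0013 0; 0.0035 0 0.0015 0; 0.0034 0 0.0016 0; 0.0033 0 0.0018 0; 0.0032 0 0.0020 0")

```text
time_s: 14.05
tool_pos: [457.1, 233.8, 61.4]
tool_rot: [[-1.0, -0.006, -0.0], [-0.006, 1.0, -0.0], [0.0, -0.0, -1.0]]
force: [-0.6, 1.9, 1.9]
width: 0.472
grip_force: 8.0
```

>>> carry_out(increments="0.0031 0 0.0021 0; 0.0030 0 0.0023 0; 0.0029 0 0.0024 0; 0.0028 0 0.0026 0; 0.0026 0 0.0027 0; 0.0025 0 0.0028 0; 0.0024 0 0.0029 0; 0.0022 0 0.0030 0")

```text
time_s: 14.85
tool_pos: [435.7, 233.6, 40.4]
tool_rot: [[-1.0, -0.006, -0.0], [-0.006, 1.0, -0.0], [0.0, -0.0, -1.0]]
force: [-1.9, 1.2, 1.1]
width: 0.475
grip_force: 8.0
```

>>> carry_out(increments="0.0021 0 0.0032 0; 0.0019 0 0.0032 0; 0.0017 0 0.0033 0; 0.0016 0 0.0034 0; 0.0014 0 0.0035 0; 0.0012 0 0.0036 0; 0.0011 0 0.0026 0; 0 0 0 0")

```text
time_s: 15.65
tool_pos: [425.1, 233.4, 17.5]
tool_rot: [[-1.0, -0.005, -0.0], [-0.005, 1.0, -0.0], [0.0, -0.0, -1.0]]
force: [-0.9, -0.8, -2.9]
width: 0.471
grip_force: 8.0
```

```bash
python3 - <<'E'
from h import *
d=eyes.read_camera("side"); cv2.imwrite("pics/s4.png",cv2.resize(d["frame"][130:260,240:400],None,fx=4,fy=4)[:,:,::-1])
E
```

```text
(no output)
```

View pics/s4.png

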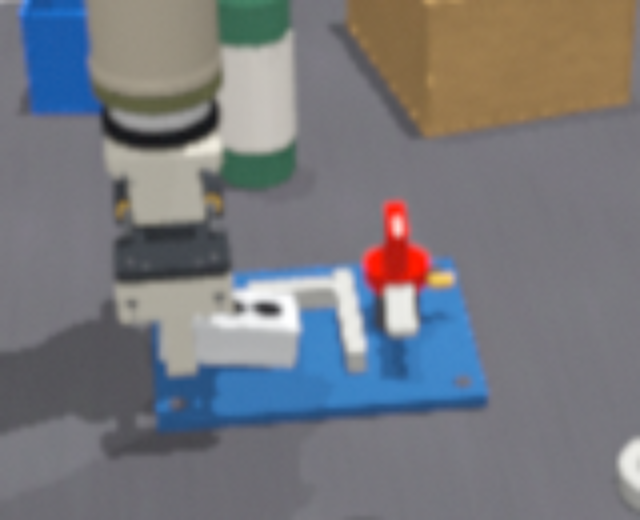

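The block lies almost flat with two bores visible on top at (245,307) and (267,308) in the crop, and the fences are ahead of it. I'll settle it and slide it towards the back fence.

>>> carry_out(increments="0.0005 0 0.001 0; 0 0 0.001 0; 0 0 0.0008 0; 0 0 0 0; 0 0 0 0")

```text
time_s: 16.2
tool_pos: [424.6, 233.5, 15.2]
tool_rot: [[-1.0, -0.005, 0.0], [-0.005, 1.0, -0.0], [-0.0, -0.0, -1.0]]
force: [-0.8, -0.7, -1.1]
width: 0.473
grip_force: 8.0
```

>>> carry_out(increments="-0.005 0 0 0; -0.007 0 0 0; -0.007 0 0 0; -0.007 0 0 0; -0.006 0 0 0; -0.002 0 0 0; 0 0 0 0; 0 0 0 0")

```text
time_s: 17.0
tool_pos: [458.2, 233.7, 15.0]
tool_rot: [[-1.0, -0.006, -0.001], [-0.006, 1.0, -0.0], [0.001, -0.0, -1.0]]
force: [-4.0, -0.4, -2.1]
width: 0.474
grip_force: 8.0
```

>>> carry_out(increments="-0.001 0 0 0; -0.001 0 0 0; -0.001 0 0 0; -0.001 0 0 0; 0 0 0 0")

```text
time_s: 17.5
tool_pos: [459.2, 233.4, 14.7]
tool_rot: [[-1.0, -0.008, -0.005], [-0.007, 1.0, -0.002], [0.005, -0.002, -1.0]]
force: [-11.3, 2.3, -0.1]
width: 0.474
grip_force: 8.0
```

>>> carry_out(increments="0.003 0 0 0; 0 0.005 0 0; 0 0.006 0 0; 0 0.005 0 0; 0 0.001 0 0; 0 0.001 0 0; 0 0 0 0; 0 0 0 0")

```text
time_s: 18.3
tool_pos: [459.3, 251.8, 15.1]
tool_rot: [[-1.0, -0.006, -0.0], [-0.006, 1.0, 0.0], [0.0, 0.0, -1.0]]
force: [-4.9, -2.0, -2.0]
width: 0.475
grip_force: 8.0
```

>>> carry_out(increments="0 0.001 0 0; 0 0.001 0 0; 0 0 0 0; 0 0 0 0")

```text
time_s: 18.7
tool_pos: [459.3, 253.4, 15.1]
tool_rot: [[-1.0, -0.005, -0.0], [-0.005, 1.0, -0.0], [0.0, -0.0, -1.0]]
force: [-4.2, -3.4, -2.3]
width: 0.475
grip_force: 8.0
```

>>> carry_out(increments="0 0.001 0 0; 0 0.001 0 0; 0 0.001 0 0; 0 0 0 0; 0 0 0 0")

```text
time_s: 19.2
tool_pos: [459.3, 256.5, 15.1]
tool_rot: [[-1.0, -0.005, -0.0], [-0.005, 1.0, -0.0], [0.0, -0.0, -1.0]]
force: [-4.6, -3.0, -3.0]
width: 0.469
grip_force: 8.0
```

>>> carry_out(increments="0 0.001 0 0; 0 0.001 0 0; 0 0 0 0; 0 0 0 0")

```text
time_s: 19.6
tool_pos: [459.3, 258.5, 15.1]
tool_rot: [[-1.0, -0.005, -0.0], [-0.005, 1.0, -0.0], [0.0, -0.0, -1.0]]
force: [-4.4, -3.3, -2.4]
width: 0.473
grip_force: 8.0
```

```bash
python3 - <<'E'
from h import *
d=eyes.read_camera("side"); a=d["frame"][170:240,250:370]
t=eyes.read_camera("top"); b=t["frame"][195:305,180:280]
a=cv2.resize(a,(800,467)); cv2.imwrite("pics/s5.png",np.hstack([cv2.resize(d["frame"][170:240,270:350],(430,376)),cv2.resize(t["frame"][205:275,198:263],(349,376))])[:,:,::-1])
E
```

```text
(no output)
```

View pics/s5.png

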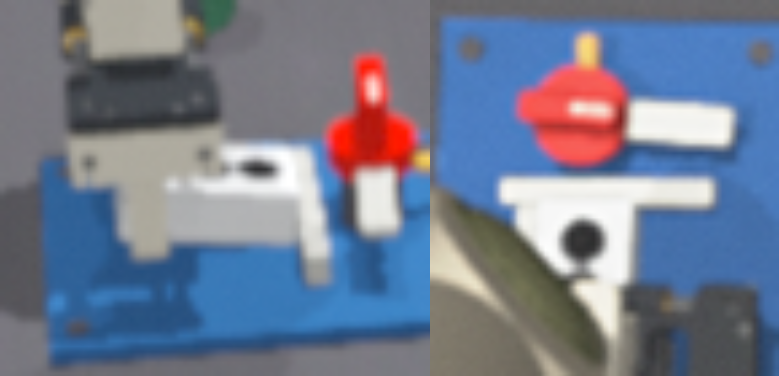

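The block lies flat with its end at the back fence, and its left edge is at or very near the side fence, around x≈538 in the right panel. I'll keep pushing +y until the force rises.

>>> carry_out(increments="0 0.001 0 0; 0 0.001 0 0; 0 0 0 0; 0 0 0 0")

```text
time_s: 20.1
tool_pos: [459.2, 259.0, 15.1]
tool_rot: [[-1.0, -0.004, -0.001], [-0.004, 1.0, -0.002], [0.001, -0.002, -1.0]]
force: [-3.4, -6.0, -0.6]
width: 0.479
grip_force: 8.0
```

>>> carry_out(increments="0 0.001 0 0; 0 0.001 0 0; 0 0 0 0; 0 0 0 0")

```text
time_s: 20.5
tool_pos: [458.9, 259.2, 15.1]
tool_rot: [[-1.0, -0.003, -0.002], [-0.003, 1.0, -0.004], [0.002, -0.004, -1.0]]
force: [-2.9, -11.6, 3.4]
width: 0.472
grip_force: 8.0
```

```bash
python3 - <<'E'
from cell import arm
o=arm.get_obs(); print(o["tool_pos"],o["force"],o["wrist_torque"],o["width"])
E
```

```text
[458.90899835 259.18974887  15.1318907 ] [ -2.92995036 -11.59139566   3.38650487] [-2.54698269  0.7458934  -0.13807375] 0.4724315875505021
```

>>> carry_out(increments="-0.002 0 0 0; -0.001 0 0 0; 0 0 0 0; 0.002 -0.002 0 0; 0 0 0 0")

```text
time_s: 21.0
tool_pos: [459.6, 259.1, 15.0]
tool_rot: [[-1.0, -0.005, -0.002], [-0.005, 1.0, -0.002], [0.002, -0.002, -1.0]]
force: [-4.4, -5.7, -2.1]
width: 0.472
grip_force: 8.0
```

>>> carry_out(increments="0 0 0 0; 0 0 0 0; 0 0 0 0; 0 0 0 0; 0 0 -0.02 0; 0 0 -0.04 0; 0 0 -0.04 0; 0 0 -0.04 0", fingers=0.65)

```text
time_s: 21.8
tool_pos: [460.5, 261.0, 156.8]
tool_rot: [[-1.0, -0.006, 0.0], [-0.006, 1.0, 0.0], [-0.0, 0.0, -1.0]]
force: [0.3, 0.1, 0.1]
width: 0.65
grip_force: 0.0
```

>>> carry_out(increments="0 -0.045 -0.02 0; 0 -0.045 0 0; 0 -0.045 0 0; 0 -0.045 0 0; 0 0 0 0; 0 0 0 0")

```text
time_s: 22.4
tool_pos: [461.9, 80.0, 175.5]
tool_rot: [[-1.0, -0.003, 0.001], [-0.003, 1.0, 0.0], [-0.001, 0.0, -1.0]]
force: [-0.0, 0.4, 0.8]
width: 0.648
grip_force: 0.0
```

```bash
python3 - <<'E'
from h import *
d=eyes.read_camera("side"); t=eyes.read_camera("top")
cv2.imwrite("pics/s6.png",np.hstack([cv2.resize(d["frame"][170:240,270:350],(430,376)),cv2.resize(t["frame"][205:275,198:263],(349,376))])[:,:,::-1])
f=t["frame"]; H,S,V=cv2.split(cv2.cvtColor(f,cv2.COLOR_RGB2HSV))
print("fixture",rect(t,(H>95)&(H<130)&(S>120),(185,195,280,305),12))
print("knob",rect(t,(S>140)&(V>120)&((H<8)|(H>172)),(205,205,245,240),96))
w=(S<60)&(V>140); print("block+fences",rect(t,w,(205,236,255,290),38))
print("row profile",V[262,205:245],V[272,205:245])
E
```

```text
fixture (array([516.8, 246.5]), array([169.1, 218.5]), 90.0)
knob (array([572.3, 252.3]), array([41.7, 43.9]), 1.3)
block+fences (array([496.3, 244.9]), array([103.6,  99.1]), 0.6)
row profile [183 180 181 181 179 179 178 181 195 226 241 242 242 245 247 250 240 157
  79  59  59  61  59  59 119 219 250 249 250 240 169 139 158 177 183 186
 184 183 181 149] [186 185 185 184 184 187 181 183 182 179 177 199 242 251 248 250 222 121
  63  58  61  59  59  69 141 238 250 248 251 234 148 140 164 176 181 185
 186 186 181 146]
```

View pics/s6.png

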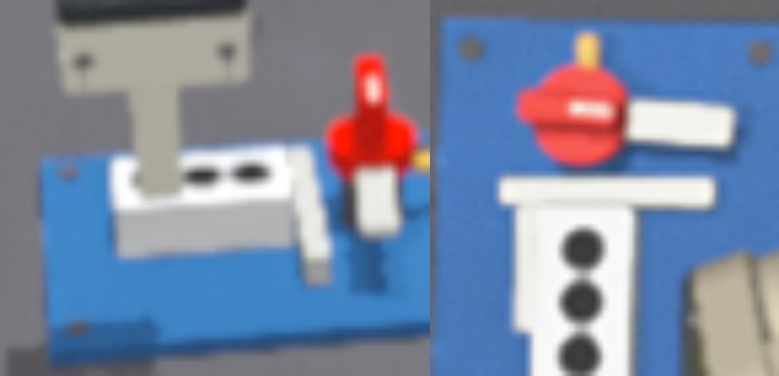

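The block lies flat with all three bores up, at (583,248), (581,301) and (580,355) in the right panel. It touches both fences to the eye, so I'll check yaw and position with the bores and the fence.

```bash
python3 - <<'E'
from h import *
t=eyes.read_camera("top"); f=t["frame"]; H,S,V=cv2.split(cv2.cvtColor(f,cv2.COLOR_RGB2HSV))
def sub(vals,thr):  # first sub-pixel crossing
    for i in range(len(vals)-1):
        if (vals[i]-thr)*(vals[i+1]-thr)<=0: return i+(thr-vals[i])/(vals[i+1]-vals[i]+1e-9)
m=((V<120)).astype(np.uint8)
P=[]
n,l,s,c=cv2.connectedComponentsWithStats(m[244:278,216:238])
for k in range(1,n):
    if s[k,4]>10: P.append(c[k]+[216,244])
B=cast(t,P,44); print("bores",np.round(B,1).tolist()); B=B[np.argsort(B[:,0])]
print("bore yaw",np.degrees(np.arctan2(B[-1,1]-B[0,1],B[-1,0]-B[0,0])))
S_=S.astype(float)
# edges by saturation 100 crossing: block right edge (z44), fence left edge(z30), fixture left/right edges(z12)
def edge(rows,u0,u1,z,thr,ch):
    q=[]
    for v in rows:
        x=sub(ch[v,u0:u1] if u1>u0 else ch[v,u0:u1:-1],thr)
        if x is not None: q.append([u0+x*(1 if u1>u0 else -1),v])
    w=cast(t,q,z); k=np.polyfit(w[:,0],w[:,1],1); return "yaw %.2f y@492 %.1f resid %.2f"%(np.degrees(np.arctan(k[0])),np.polyval(k,492),np.std(w[:,1]-np.polyval(k,w[:,0])))
print("block right z44",edge(range(246,272),232,245,44,110,S_))
print("side fence outer z30",edge(range(246,262),208,220,30,110,S_))
print("fix left z12",edge(range(215,290),192,206,12,110,S_)); print("fix right z12",edge(range(215,290),272,258,12,110,S_))
# back fence along rows
q=[];q2=[]
for u in range(212,250): 
    x=sub(S_[232:242,u],110)
    if x is not None: q.append([u,232+x])
    x=sub(S_[248:239:-1,u],110)
    if x is not None: q2.append([u,248-x])
for n_,z in ((q,30),(q2,30)):
    w=cast(t,n_,z); k=np.polyfit(w[:,1],w[:,0],1); print("back fence yaw %.2f x@250 %.1f n %d"%(-np.degrees(np.arctan(k[0])),np.polyval(k,250),len(w)))
E
```

```text
bores [[515.1, 254.8], [490.3, 254.7], [465.0, 255.6]]
bore yaw -0.9941358959833069
block right z44 yaw -0.00 y@492 227.3 resid 0.13
side fence outer z30 yaw 0.39 y@492 291.3 resid 0.13
fix left z12 yaw 0.01 y@492 331.3 resid 0.26
fix right z12 yaw -1.19 y@492 163.9 resid 1.21
back fence yaw 4.83 x@250 556.2 n 38
back fence yaw -0.12 x@250 533.8 n 14
```

Vision puts the block within 1–2 mm and about 1° of home, which is too close to the limits. I'll press it home with closed fingers, first on its side opposite the side fence, then on its end.

>>> carry_out(increments="-0.021 0.035 0 0; -0.022 0.035 0 0; 0 0.030 0.01 0; 0 0 0.04 0; 0 0 0.04 0; 0 0 0.04 0; 0 0 0.025 0; 0 0 0 0", fingers=0)

```text
time_s: 23.35
tool_pos: [501.8, 182.3, 17.0]
tool_rot: [[-1.0, -0.009, -0.005], [-0.009, 1.0, -0.002], [0.005, -0.002, -1.0]]
force: [-0.3, 0.1, -0.6]
width: 0.024
grip_force: 0.0
```

>>> carry_out(increments="0 0.005 0 0; 0 0.005 0 0; 0 0.005 0 0; 0 0.002 0 0; 0 0 0 0")

```text
time_s: 23.85
tool_pos: [504.2, 198.8, 21.0]
tool_rot: [[-1.0, -0.006, 0.001], [-0.006, 1.0, 0.001], [-0.001, 0.001, -1.0]]
force: [1.1, -0.5, 0.8]
width: 0.001
grip_force: 0.0
```

>>> carry_out(increments="0 0.004 0.002 0; 0 0.004 0 0; 0 0.003 0 0; 0 0.002 0 0; 0 0.001 0 0; 0 0.001 0 0; 0 0 0 0")

```text
time_s: 24.55
tool_pos: [503.7, 213.1, 18.1]
tool_rot: [[-1.0, -0.006, -0.0], [-0.006, 1.0, -0.0], [0.0, -0.0, -1.0]]
force: [0.2, 0.1, 0.7]
width: 0.009
grip_force: 0.0
```

>>> carry_out(increments="0 0.002 0 0; 0 0.002 0 0; 0 0.001 0 0; 0 0.001 0 0; 0 0.001 0 0; 0 0.001 0 0; 0 0 0 0")

```text
time_s: 25.25
tool_pos: [503.6, 221.1, 18.1]
tool_rot: [[-1.0, -0.006, 0.0], [-0.006, 1.0, -0.0], [-0.0, -0.0, -1.0]]
force: [-0.0, 0.6, -0.0]
width: 0.004
grip_force: 0.0
```

>>> carry_out(increments="0 0.001 0 0; 0 0.001 0 0; 0 0.001 0 0; 0 0.001 0 0; 0 0.001 0 0; 0 0.001 0 0; 0 0 0 0")

```text
time_s: 25.95
tool_pos: [503.6, 221.5, 18.2]
tool_rot: [[-1.0, -0.001, -0.002], [-0.001, 1.0, -0.006], [0.002, -0.006, -1.0]]
force: [2.8, -16.0, 6.6]
width: 0.008
grip_force: 8.5
```

>>> carry_out(increments="0 -0.012 0 0; 0.025 -0.015 0 0; 0.03 0 0 0; 0.025 0 0 0; 0 0.03 0 0; 0 0.03 0 0; 0 0 0 0; 0 0 0 0")

```text
time_s: 26.75
tool_pos: [423.2, 260.3, 18.1]
tool_rot: [[-1.0, -0.007, 0.0], [-0.007, 1.0, 0.0], [-0.0, 0.0, -1.0]]
force: [0.1, -1.0, -0.1]
width: 0.005
grip_force: 0.0
```

```bash
python3 - <<'E'
from h import *
plan(430,256,18,90.3)
E
```

```text
at [423.2 260.3  18.1] 90.4 turn 0.1 rows 1
-0.0068 -0.0043 0.0001 0.13
```

>>> carry_out(increments="-0.004 -0.003 0 0; -0.004 0 0 0; -0.002 0 0 0; -0.002 0 0 0; -0.001 0 0 0; -0.001 0 0 0; -0.001 0 0 0; 0 0 0 0")

```text
time_s: 27.55
tool_pos: [436.3, 255.4, 18.1]
tool_rot: [[-1.0, -0.006, -0.004], [-0.006, 1.0, -0.002], [0.004, -0.002, -1.0]]
force: [-6.5, -0.7, 5.8]
width: 0.005
grip_force: 3.3
```

>>> carry_out(increments="-0.001 0 0 0; -0.001 0 0 0; -0.001 0 0 0; -0.001 0 0 0; 0 0 0 0")

```text
time_s: 28.05
tool_pos: [436.5, 255.3, 18.0]
tool_rot: [[-1.0, -0.008, -0.009], [-0.008, 1.0, -0.004], [0.009, -0.004, -1.0]]
force: [-17.9, 0.9, 14.1]
width: 0.005
grip_force: 9.1
```

Both fences gave firm contact with no free travel, so the block is flush. Now I'll retreat and go to the knob.

>>> carry_out(increments="0.012 0 0 0; 0 0 -0.02 0; 0 0 -0.04 0; 0 0 -0.04 0; 0 0 -0.03 0; 0 0 0 0; 0 0 0 0", fingers=0)

```text
time_s: 28.75
tool_pos: [430.9, 256.7, 148.7]
tool_rot: [[-1.0, -0.005, 0.002], [-0.005, 1.0, 0.001], [-0.002, 0.001, -1.0]]
force: [0.2, 0.3, -0.1]
width: 0.008
grip_force: 0.0
```

```bash
python3 - <<'E'
from h import *
plan(576,257,140,-4.5)
E
```

```text
at [430.9 256.7 148.7] 90.3 turn 94.8 rows 13
-0.0112 -0.0000 0.0007 7.29; -0.0111 0.0014 0.0007 7.29; -0.0108 0.0028 0.0007 7.29; -0.0104 0.0041 0.0007 7.29; -0.0098 0.0054 0.0007 7.29; -0.0090 0.0066 0.0007 7.29; -0.0081 0.0077 0.0007 7.29; -0.0070 0.0087 0.0007 7.29
-0.0059 0.0095 0.0007 7.29; -0.0046 0.0102 0.0007 7.29; -0.0033 0.0107 0.0007 7.29; -0.0019 0.0110 0.0007 7.29; -0.0005 0.0111 0.0007 7.29
```

>>> carry_out(increments="-0.0112 0 0.0007 7.3; -0.0111 0.0014 0.0007 7.3; -0.0108 0.0028 0.0007 7.3; -0.0104 0.0041 0.0007 7.3; -0.0098 0.0054 0.0007 7.3; -0.0090 0.0066 0.0007 7.3; -0.0081 0.0077 0.0007 7.3; -0.0070 0.0087 0.0007 7.3", fingers=0.5)

```text
time_s: 29.55
tool_pos: [519.8, 256.2, 140.7]
tool_rot: [[-0.524, 0.852, -0.002], [0.852, 0.524, -0.002], [-0.001, -0.003, -1.0]]
force: [0.6, 0.7, -0.9]
width: 0.498
grip_force: 0.0
```

>>> carry_out(increments="-0.0059 0.0095 0.0007 7.3; -0.0046 0.0102 0.0007 7.3; -0.0033 0.0107 0.0007 7.3; -0.0019 0.0110 0.0007 7.3; -0.0005 0.0111 0.0007 7.2; 0 0 0 0; 0 0 0 0; 0 0 0 0")

```text
time_s: 30.35
tool_pos: [574.8, 256.8, 138.3]
tool_rot: [[0.075, 0.997, -0.001], [0.997, -0.075, -0.001], [-0.001, -0.001, -1.0]]
force: [0.3, -0.3, 0.3]
width: 0.499
grip_force: 0.0
```

```bash
python3 - <<'E'
from h import *
print(arm.get_obs()["joint_positions"])
plan(576,257,67,-4.5)
d=eyes.read_camera("side"); t=eyes.read_camera("top")
cv2.imwrite("pics/s7.png",np.hstack([cv2.resize(d["frame"][160:240,270:365],(446,376)),cv2.resize(t["frame"][205:275,198:263],(349,376))])[:,:,::-1])
E
```

```text
[-0.79990159  0.61902618  0.44568377  1.91497543 -0.39983503  0.69702708
 -0.19040916]
at [574.8 256.8 138.3] -4.3 turn 0.2 rows 2
0.0001 0.0006 0.0356 0.09; 0.0001 0.0006 0.0356 0.09
```

View pics/s7.png

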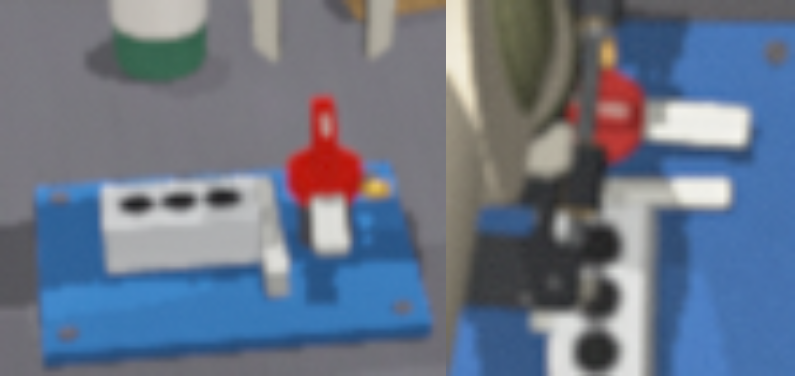

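The block lies flush against the back fence with its bores up. The open fingers at (265) and (380) straddle the knob bar at (322,120), so I'll descend and grip.

>>> carry_out(increments="0 0.001 0.03 0; 0 0 0.025 0; 0 0 0.01 0; 0 0 0.005 0; 0 0 0.001 0; 0 0 0 0; 0 0 0 0")

```text
time_s: 31.15
tool_pos: [577.2, 257.2, 69.0]
tool_rot: [[0.078, 0.997, 0.001], [0.997, -0.078, 0.001], [0.001, 0.001, -1.0]]
force: [0.6, 0.0, -0.1]
width: 0.499
grip_force: 0.0
```

>>> carry_out(increments="0 0 0 0; 0 0 0 0; 0 0 0 0; 0 0 0 0; 0 0 0 0; 0 0 0 0; 0 0 0 0", fingers=0, force=35)

```text
time_s: 31.85
tool_pos: [575.7, 257.2, 68.0]
tool_rot: [[0.078, 0.997, -0.002], [0.997, -0.078, 0.0], [-0.0, -0.002, -1.0]]
force: [-5.0, 0.7, 4.7]
width: 0.151
grip_force: 35.0
```

>>> carry_out(increments="0 -0.001 0 4; 0 0 0 6; 0 0 0 6; 0 0 0 6; 0 0 0 6; 0 0 0 6; 0 0 0 6; 0 0 0 6")

```text
time_s: 32.65
tool_pos: [574.3, 257.8, 68.1]
tool_rot: [[0.773, 0.634, -0.003], [0.634, -0.773, 0.001], [-0.001, -0.002, -1.0]]
force: [-7.4, 1.8, 7.6]
width: 0.151
grip_force: 35.0
```

>>> carry_out(increments="0 0 0 5; 0 0 0 5; 0 0 0 5; 0 0 0 5; 0 0 0 5; 0 0 0 5; 0 0 0 0; 0 0 0 0")

```text
time_s: 33.45
tool_pos: [573.9, 258.6, 68.0]
tool_rot: [[0.986, 0.166, -0.003], [0.166, -0.986, 0.002], [-0.003, -0.002, -1.0]]
force: [-7.9, 2.9, 9.0]
width: 0.145
grip_force: 35.0
```

>>> carry_out(increments="0 0 0 3; 0 0 0 3; 0 0 0 3; 0 0 0 0; 0 0 0 0")

```text
time_s: 33.95
tool_pos: [573.9, 258.8, 68.0]
tool_rot: [[1.0, 0.01, -0.003], [0.01, -1.0, 0.002], [-0.003, -0.002, -1.0]]
force: [-8.6, 4.1, 8.8]
width: 0.146
grip_force: 35.0
```

>>> carry_out(increments="0 0 0 0; 0 0 0 0; 0 0 0 0; 0 0 0 0; 0 0 -0.02 0; 0 0 -0.03 0; 0 0 -0.04 0; 0 0 -0.04 0", fingers=0.5)

```text
time_s: 34.75
tool_pos: [575.7, 256.5, 199.1]
tool_rot: [[1.0, 0.008, -0.0], [0.008, -1.0, -0.001], [-0.0, 0.001, -1.0]]
force: [0.1, 0.1, 0.1]
width: 0.498
grip_force: 0.0
```

>>> carry_out(increments="-0.04 0 -0.02 0; -0.04 0 0 0; -0.04 0.04 0 0; 0 0.04 0 0; 0 0.04 0 0; 0 0.04 0 0; 0 0 0 0; 0 0 0 0")

```text
time_s: 35.55
tool_pos: [462.0, 100.0, 218.3]
tool_rot: [[1.0, 0.007, 0.001], [0.007, -1.0, 0.001], [0.001, -0.001, -1.0]]
force: [0.1, 0.2, -0.1]
width: 0.499
grip_force: 0.0
```

```bash
python3 - <<'E'
from h import *
d=eyes.read_camera("side"); t=eyes.read_camera("top")
cv2.imwrite("pics/s8.png",np.hstack([cv2.resize(d["frame"][160:240,270:365],(446,376)),cv2.resize(t["frame"][205:275,198:263],(349,376))])[:,:,::-1])
E
```

```text
(no output)
```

View pics/s8.png

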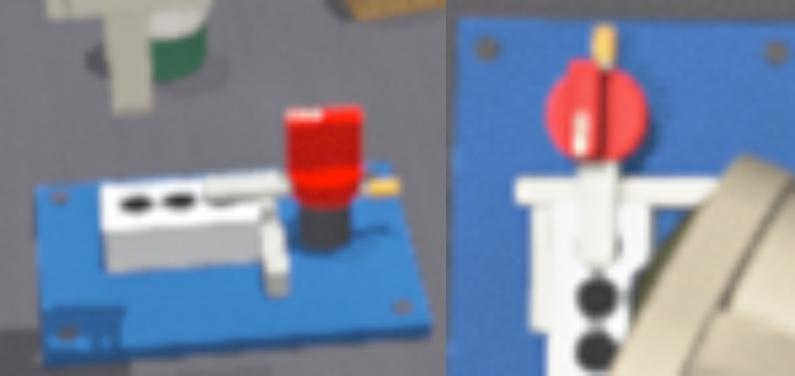

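The finger now lies over the block along the fixture's −x, at (598,215) in the right panel, and stays there with the gripper clear. The block is still in the fence corner with its bores up. Handing in.

```bash
python3 -c "
from cell import arm
print(arm.finish_job())"
```

```text
the job is handed in; nothing more can be done
None
```

The aluminium block is lying flat in the fence corner with its bores up, the clamp finger has turned and stayed over it, and the job is handed in at about 36 s; the interface gave no verdict, and I judged the fit by contact force and camera view only.

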